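Refit the narrow can shelf and stand the tin back on it

TASK

The narrow steel shelf strip has come off its bracket stand and lies on the bench with a small tin standing on it. Take the tin off and stand it on a clear bit of bench, lay the strip, open side down, centred and square across the two bracket arms, let go of it, and then stand the tin upright on the middle of the refitted strip. Set things down rather than dropping them, keep the tin upright all the time, and leave everything else where it is.

Things in the scene. Friction and masses are not known exactly. Their poses are not given: they have to be found in the camera images.
- stand: Bare-steel bracket stand, fixed to the bench. Posts 25 x 25 x 170 mm high at y = +-100 mm, x = 40 to 65 mm. From each a level arm 14 mm wide, 14 mm thick, runs towards -x (x = -35 to 40 mm), flat top 110 mm above the bench, no lip. Foot bar 30 x 260 x 8 mm joins the posts. Origin on the bench under the middle of the arms; x from arm ends to posts, y from post to post, z up
- rest (a point): Point midway between the two arms, at the height of their tops (110 mm above the bench): the centre of the strip's underside belongs here. Axes as the stand's
- strip: Shelf strip: straight bare-metal channel with its open side down, 45 mm wide (x), 280 mm long (y), 30 mm high, flat top with a few dark slots. 0.45 kg. Origin at the centre of its underside, y along its length, z up. At the start it lies on the bench; the two ways round are equal
- strip_top (a point): Centre of the strip's top face, 30 mm above its origin: the tin's base belongs here at the end
- tin: Small bare-metal tin with a paper label band, 58 mm diameter, 75 mm high (the lid, 52 mm diameter, is the top 7 mm), about 0.35 kg. Origin at the centre of its base, z up. At the start it stands on the strip
- can_a: Bystander: spray can 52 mm diameter, 160 mm high, stands near the strip. Origin at the centre of its base
- can_b: Bystander: spray can 52 mm diameter, 160 mm high, stands in front of the bracket arms. Origin at the centre of its base
- carton: Bystander: cardboard carton 50 x 80 x 40 mm high, near the strip. Origin at the centre of its underside
- paint_tin: Bystander: larger paint tin 76 mm diameter, 90 mm high, on the bench. Origin at the centre of its base
- discs: Bystander: stack of grinding discs 100 mm diameter, 15 mm high in all, on the bench. Origin at the centre of its underside
- bin: Bystander: open plastic bin 85 x 130 x 45 mm high, under the bracket arms. Origin at the centre of its underside
- block: Bystander: wood block 40 x 90 x 35 mm high, behind the bracket stand. Origin at the centre of its underside
There are look-alikes about, which are no part of the job. What is shaped like the tin but blue is not meant.

How it is judged:
On the way, in this order (a step that is already met when the one before it is completed fails the run):
1. the tin has been taken off the strip and stands upright on the bench, let go (height (world z) of tin below 0.006 m and angle between tin's own z axis and vertical below 0.1 rad and linear speed of tin below 0.03 m/s and contact force between the fingers and tin below 0.05 N and contact force between tin and strip below 0.01 N), for 0.2 s.
2. the strip lies level, open side down, centred and square across both bracket arms, let go, with the tin not on it (x of strip in the frame of rest between -0.013 and 0.013 m and y of strip in the frame of rest between -0.025 and 0.025 m and z of strip in the frame of rest between -0.006 and 0.006 m and angle between the y axis of strip and the y axis of rest, either way round below 0.1 rad and angle between strip's own z axis and vertical below 0.06 rad and linear speed of strip below 0.03 m/s and contact force between the fingers and strip below 0.05 N and contact force between tin and strip below 0.01 N), for 0.2 s.
At the end, for the whole second after the job is handed in: Strip at rest, open side down, on both arms: underside centre within 13 mm across, 25 mm along, 6 mm in height of rest; square within 0.1 rad, level within 0.06. Tin at rest, upright within 0.06 rad, on the strip: base centre within 14 mm across, 30 mm along, 6 mm in height of strip_top (x of strip in the frame of rest between -0.013 and 0.013 m and y of strip in the frame of rest between -0.025 and 0.025 m and z of strip in the frame of rest between -0.006 and 0.006 m and angle between the y axis of strip and the y axis of rest, either way round below 0.1 rad and angle between each of strip, tin's own z axis and vertical below 0.06 rad and linear speed of each of strip, tin below 0.03 m/s and x of tin in the frame of strip_top between -0.014 and 0.014 m and y of tin in the frame of strip_top between -0.03 and 0.03 m and z of tin in the frame of strip_top between -0.006 and 0.006 m); the robot touches nothing.
It fails at once if a bystander (spray cans, carton, paint tin, discs, bin, block) moved more than 20 mm (distance of any of can_a, can_b, carton, paint_tin, discs, bin, block from where it was at the start of the episode above 0.02 m).
It fails at once if the tin tilted by more than 0.4 rad (angle between tin's own z axis and vertical above 0.4 rad).
It fails at once if the tin dropped (falls freely faster than 0.5 m/s, from more than about 13 mm) (contact force between the fingers and tin below 0.05 N and linear speed of tin above 0.5 m/s).
It fails at once if the strip dropped (falls freely faster than 0.5 m/s, from more than about 13 mm) (contact force between the fingers and strip below 0.05 N and linear speed of strip above 0.5 m/s).
It also fails if it takes over 67 s, if anything falls off the work surface, if the arm or the gripper's body presses on something with over 40 N, if the wrist force passes 120 N, or if a joint passes its speed limit or range.

ROBOT

A 6-joint arm with a two-finger parallel gripper is mounted at the origin on the work surface. World frame = base frame: x ahead of the robot, y to its left, z up, the work surface at z = 0. Lengths are in m, angles in rad, forces in N, time in s.
With the tool pointing down it reaches from about 0.325 to 0.9 m from the base axis. Payload 3.5 kg.
Tool frame: the origin (TCP) lies midway between the tips of the shut fingers; the grasp point (between the pads) lies 19 mm behind it; z points along the fingers, y is the line along which they close (so a half turn about z gives the same grasp; the last joint's range is limited). The gripper opens to 85 mm and grips with 20 to 120 N. Pads are 22 mm wide; open, the fingers measure 114 mm over their backs; the gripper's body (76 mm by 85 mm) begins 54 mm behind the grasp point. The pads swing forward as they close: fully open they stand 13 mm farther back than shut.
Start: joints at [1.023, 0.276, -0.026, 1.268, 0, 1.467], TCP at [0.269, 0.564, 0.231] pointing down, gripper open.
Joint ranges: [-3.12, 3.12], [-0.85, 1.88], [-1.08, 1.24], [-1.95, 2.15], [-1.57, 1.53], [-3.14, 3.14]. Speed limits (rad/s): [2.57, 2.57, 3.14, 3.14, 3.14, 3.14].

INTERFACE

Orientations are given as a 3x3 rotation matrix whose columns are the frame's x, y, z axes.
In Python, from cell import * gives the robot as it stands.
- The arm moves only by the tool send_rows, never from a script. Its argument "commands" is a list of rows, each a list of 6 numbers: the shift along the tool's x, y, z each as a share of 30 mm, from -1 to 1, then the turn, a rotation vector about the tool's x, y, z each as a share of 5 degrees, from -1 to 1. A call has 1 to 8 rows; each row shifts and turns the commanded pose from where the row before left it, along the tool's axes as they then stand; what a row does not reach is not made up. A row lasts 1/10 s, in which the tool goes at most 50 mm and 8.59 degrees, less where a joint would pass 70% of its speed; a pose out of reach is approached as far as the arm can. A call with a number of a shift or a turn outside -1 to 1 is refused whole. A call with a gripper value outside its range is refused whole. "claw" is the opening, from 0 (shut) to 1 (fully open), set as the call begins (left out, the last holds). The fingers move at their own pace and stop on an object; the grip force is fixed at half the most. Time passes only in rows, so rows that do not move let the fingers close. It gives the time, the measured TCP pose, the force, the opening and the grip force at its end, in the units of the state.
- observe(): the state, without advancing time (a new reading comes with each control period).
- capture(name): name is "side" or "top"; returns a dict with "image" (420x560x3 uint8, red, green, blue), "fx", "fy", "cx", "cy" (pixels), "k1" (the pictures are not rectified: a ray, as slopes to the right and down, at radius r is drawn at 1 + k1 r^2 times it, then the intrinsics apply), "rvec" (rotation vector, rad) and "tvec" (3), from world to camera coordinates, as OpenCV has them. Camera axes: x right, y down, z forward; pixel columns grow to the right and rows downward; lengths in m; the calibration is good to about 2 mm. A picture is of the moment at which its call begins. There is no depth.
- hand_in(): hands the job in; it is judged then, once.
The state is a dict: "t": time; "joint_positions": joint angles; "qvel": joint speeds; "joint_torque": joint torques, N m; "tcp_pos": TCP position; "ee_rot": TCP orientation; "force": force on the tool from outside, world axes, zero at the start; "wrist_torque": the same for the moment, N m; "width": finger opening in m; "finger_force": force on a finger pad.
Only numpy, scipy, OpenCV 4.12 (cv2) and the standard library are available. Lean on these libraries where they do the work, as an engineer would, in place of code of your own. Each camera call takes 0.05 s, during which the arm holds its last target. There are 200 camera calls.

## Working session

There is one attempt and no reset: what is moved stays moved. The work goes in short steps, Python scripts to look and compute and a tool call to move; the robot and the scene stay as the last step left them, time stands still between calls to the robot, and variables do not carry over. Pictures are saved under pics/ and viewed, at most 10 in all, crops included, and the job is handed in when it is done.

Besides the shell and the picture viewer there is one more tool, called after "Emit:" in YAML: its name, and indented under it one key for each argument. send_rows: Moves the arm, as the interface text tells. Shift numbers are shares of 30 mm and turn numbers shares of 5 degrees, none past 1 either way. Its arguments: {"type":"object","properties":{"commands":{"type":"array"},"claw":{"type":"number"}},"required":["commands"]}

```bash
mkdir -p pics
python3 - <<'E'
from cell import *
import cv2
for n in("top","side"):
    c=capture(n); cv2.imwrite(f"pics/{n}0.png",cv2.cvtColor(c["image"],cv2.COLOR_RGB2BGR))
    print({k:v for k,v in c.items() if k!="image"})
s=observe(); print(s["tcp_pos"],s["ee_rot"],s["t"],s["width"],s["force"])
E
```

```text
{'fx': 446.0241623861295, 'fy': 446.0241623861295, 'cx': 275.97796595475154, 'cy': 217.00374422671462, 'k1': 0.005679187620806128, 'rvec': array([ 2.20854853, -2.16455579,  0.06170831]), 'tvec': array([-0.03000709,  0.51850237,  1.04274151])}
{'fx': 420.22164385273345, 'fy': 420.22164385273345, 'cx': 285.69647704280646, 'cy': 204.69265779593653, 'k1': 0.012795811018944662, 'rvec': array([ 0.02211619, -2.73546802,  1.52270234]), 'tvec': array([0.51214321, 0.11706177, 0.93197792])}
[0.26854811 0.56358353 0.23023935] [[-9.02713321e-01  4.30241178e-01 -1.09041936e-03]
 [ 4.30242494e-01  9.02711684e-01 -1.73550581e-03]
 [ 2.37648234e-04 -2.03580896e-03 -9.99997900e-01]] 0.1 0.08565382577902929 [ 0.01060214 -0.13125693 -0.64118221]
```

View pics/top0.png

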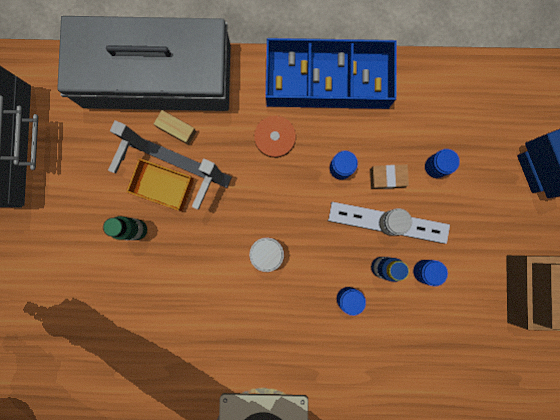

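View pics/side0.png

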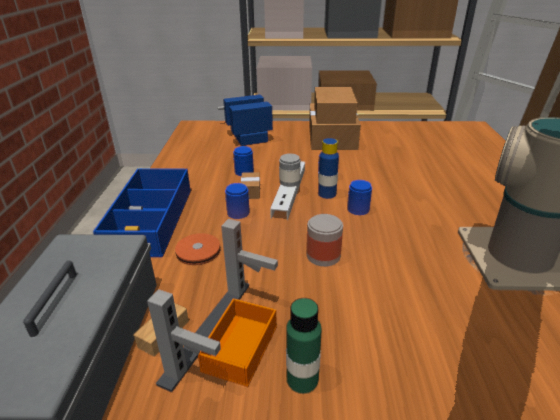

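The top view shows the strip from (330,211) to (448,234) with the tin at (397,221). The stand arms run from (126,143) to (114,170) and from (208,172) to (198,205). can_a is at (392,269), the carton at (390,176), can_b at (122,228) and the orange bin under the arms. The side view agrees with this.

```bash
cat > h.py <<'E'
from cell import *
import cv2, numpy as np
def cast(c,uv,z):
    K=np.array([[c["fx"],0,c["cx"]],[0,c["fy"],c["cy"]],[0,0,1]])
    p=cv2.undistortPoints(np.array(uv,float).reshape(-1,1,2),K,np.array([c["k1"],0,0,0.]))[:,0]
    R=cv2.Rodrigues(c["rvec"])[0]; o=-R.T@c["tvec"]
    d=np.c_[p,np.ones(len(p))]@R
    return o+d*((z-o[2])/d[:,2])[:,None]
def grey(c,box,vmin,smax=50):
    x0,y0,x1,y1=box; h=cv2.cvtColor(c["image"],cv2.COLOR_RGB2HSV)
    m=((h[...,1]<smax)&(h[...,2]>vmin)).astype(np.uint8); k=np.zeros_like(m); k[y0:y1,x0:x1]=m[y0:y1,x0:x1]; return k
def big(m):
    return sorted(cv2.findContours(m,cv2.RETR_EXTERNAL,cv2.CHAIN_APPROX_NONE)[0],key=cv2.contourArea)[::-1]
E
python3 - <<'E'
from h import *
c=capture("top"); im=c["image"]
m=grey(c,(320,195,460,250),110,60)
for q in big(m)[:2]: 
    r=cv2.minAreaRect(q); b=cv2.boxPoints(r); w=cast(c,b,.03); print("strip",r,w.round(4).tolist(),w.mean(0).round(4))
for nm,box in(("armL",(100,138,135,180)),("armR",(185,170,218,212))):
    q=big(grey(c,box,110,60))[0]; r=cv2.minAreaRect(q); print(nm,r,cast(c,cv2.boxPoints(r),.11).round(4).tolist())
hsv=cv2.cvtColor(im,cv2.COLOR_RGB2HSV)
for nm,uv,z in(("tin",(397,221),.105),("canA_top",(398,271),.16),("canB_top",(115,227),.16),("paint",(267,255),.09),("carton",(390,176),.04),("blue1",(344,163),.075),("blue2",(432,272),.075),("blue3",(351,301),.075),("discs",(275,136),.015)):
    print(nm,cast(c,[uv],z)[0].round(3))
A=cv2.resize(im[180:260,310:470],None,fx=4.5,fy=4.5,interpolation=cv2.INTER_CUBIC); B=cv2.resize(im[110:225,95:240],None,fx=4.5,fy=4.5,interpolation=cv2.INTER_CUBIC)
A=A[:, :720];B=B[:,:]
cv2.imwrite("pics/a.png",A[...,::-1]);cv2.imwrite("pics/b.png",B[...,::-1])
E
```

```text
strip ((416.7671203613281, 227.1654815673828), (65.41249084472656, 25.677352905273438), 17.744670867919922) [[0.494, -0.2671, 0.03], [0.5517, -0.2851, 0.03], [0.5078, -0.4303, 0.03], [0.4505, -0.4119, 0.03]] [ 0.501  -0.3486  0.03  ]
strip ((355.90521240234375, 215.73976135253906), (53.74452209472656, 19.603925704956055), 10.954063415527344) [[0.5129, -0.1407, 0.03], [0.5583, -0.1489, 0.03], [0.5367, -0.2726, 0.03], [0.4915, -0.2641, 0.03]] [ 0.5249 -0.2066  0.03  ]
armL ((117.46096801757812, 155.751220703125), (6.355715751647949, 34.08340072631836), 24.77513885498047) [[0.6087, 0.3493, 0.11], [0.6776, 0.321, 0.11], [0.672, 0.3081, 0.11], [0.6031, 0.3365, 0.11]]
armR ((201.15464782714844, 191.90208435058594), (6.701284408569336, 34.42023468017578), 23.96249008178711) [[0.5328, 0.1643, 0.11], [0.6021, 0.136, 0.11], [0.5964, 0.1225, 0.11], [0.5271, 0.1508, 0.11]]
tin [ 0.51  -0.283  0.105]
canA_top [ 0.405 -0.271  0.16 ]
canB_top [0.483 0.309 0.16 ]
paint [ 0.43  -0.002  0.09 ]
carton [ 0.619 -0.283  0.04 ]
blue1 [ 0.64  -0.171  0.075]
blue2 [ 0.4   -0.369  0.075]
blue3 [ 0.332 -0.19   0.075]
discs [ 0.714 -0.013  0.015]
```

View pics/a.png

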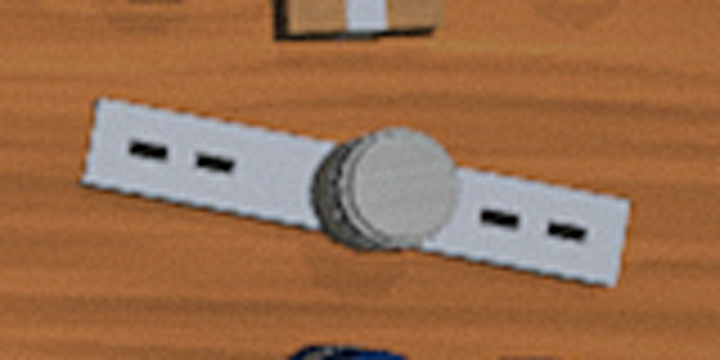

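View pics/b.png

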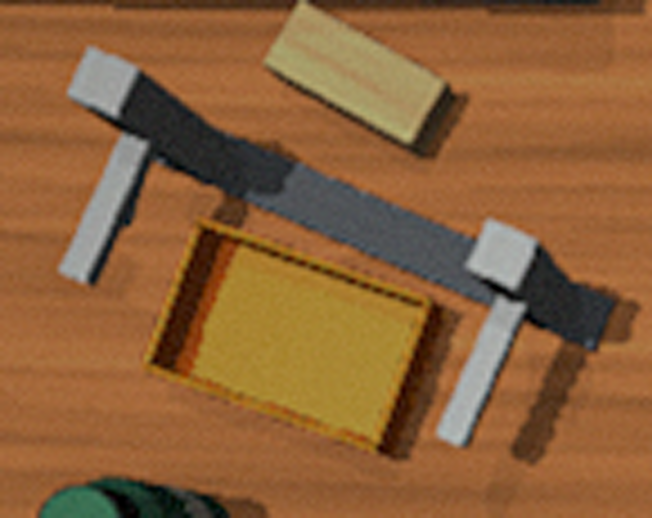

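The crops show four clear strip corners at (98,98), (628,200), (615,288) and (82,185) in crop a. The tin lid is centred at (403,186). Both arm ends are visible in crop b.

Run:
```python
from h import *
c=capture("top")
f=lambda p:(np.array(p)+.5)/4.5-.5+[310,180]
w=cast(c,[f(p) for p in((98,98),(628,200),(615,288),(82,185))],.03)
L=(w[0]+w[3])/2;R=(w[1]+w[2])/2;d=L-R
print("strip",w.mean(0).round(4),"len",np.linalg.norm(d),"wid",np.linalg.norm(w[0]-w[3]),"yaw y",np.degrees(np.arctan2(d[1],d[0])))
print("tin",cast(c,[f((403,186))],.105).round(4))
s=capture("side")
h=cv2.cvtColor(s["image"],cv2.COLOR_RGB2HSV)[140:240,260:320]
cv2.imwrite("pics/c.png",cv2.resize(s["image"][130:230,255:345],None,fx=6,fy=6,interpolation=cv2.INTER_CUBIC)[...,::-1])
def proj(P):
    K=np.array([[s["fx"],0,s["cx"]],[0,s["fy"],s["cy"]],[0,0,1]]); return cv2.projectPoints(np.array(P,float),s["rvec"],s["tvec"],K,np.array([s["k1"],0,0,0.]))[0][:,0]
print(((proj([[.51,-.283,.105],[.51,-.283,.03]])-[255,130]+.5)*6-.5).round(1))
```

```text
strip [ 0.5107 -0.2828  0.03  ] len 0.27972367048783564 wid 0.04624384092289076 yaw y 80.16583934374412
tin [[ 0.5102 -0.2875  0.105 ]]
[[202.2 170.8]
 [202.1 318.3]]
```

View pics/c.png

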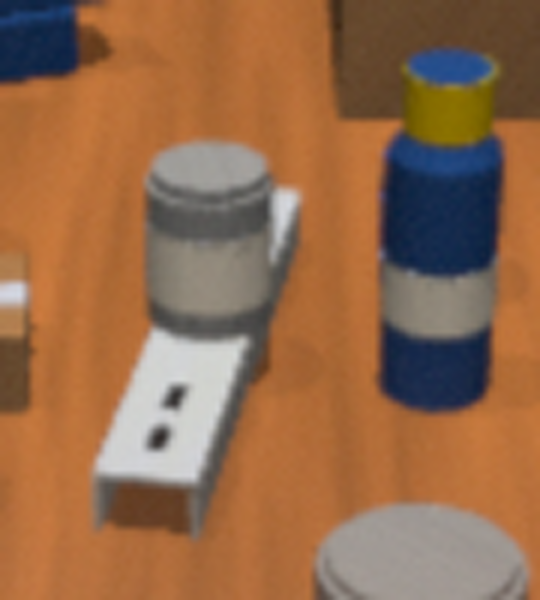

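Emit:
send_rows:
  commands:
    - [0,0,0,0,0,1]
    - [0,0,0,0,0,1]
    - [0,0,0,0,0,1]
    - [0,0,0,0,0,1]
    - [0,0,0,0,0,1]
    - [0,0,0,0,0,1]
    - [0,0,0,0,0,1]
    - [0,0,0,0,0,1]
  claw: 1

```text
t: 1.05
tcp_pos: [0.2688, 0.564, 0.2311]
ee_rot: [[-0.412, 0.911, -0.0], [0.911, 0.412, -0.0], [-0.0, -0.0, -1.0]]
force: [0.0, 0.1, -0.4]
width: 0.0855
finger_force: 0.0
```

The side crop shows the lid centre at (209,168), where the estimate projects to (202,171), so the tin is at about (0.509, -0.287). I'll finish the turn, then translate in the aligned frame.

Emit:
send_rows:
  commands:
    - [0,0,0,0,0,1]
    - [0,0,0,0,0,1]
    - [0,0,0,0,0,1]
    - [0,0,0,0,0,1]
    - [0,0,0,0,0,1]
    - [0,0,0,0,0,1]
    - [0,0,0,0,0,0.82]

```text
t: 1.75
tcp_pos: [0.2689, 0.5641, 0.2311]
ee_rot: [[0.17, 0.986, -0.0], [0.986, -0.17, -0.0], [-0.0, -0.0, -1.0]]
force: [0.3, 0.5, -0.5]
width: 0.0858
finger_force: 0.0
```

Emit:
send_rows:
  commands:
    - [-0.5,0.24,0,0,0,0]
    - [-0.95,0.45,0,0,0,0]
    - [-0.95,0.45,0,0,0,0]
    - [-0.95,0.45,0,0,0,0]
    - [-0.95,0.45,0,0,0,0]
    - [-0.95,0.45,0,0,0,0]
    - [-0.95,0.45,0,0,0,0]
    - [-0.95,0.45,0,0,0,0]

```text
t: 2.55
tcp_pos: [0.3333, 0.3336, 0.2312]
ee_rot: [[0.165, 0.986, 0.0], [0.986, -0.165, -0.0], [-0.0, 0.0, -1.0]]
force: [0.2, -0.9, 0.5]
width: 0.0853
finger_force: 0.0
```

Emit:
send_rows:
  commands:
    - [-0.95,0.45,0,0,0,0]
    - [-0.95,0.45,0,0,0,0]
    - [-0.95,0.45,0,0,0,0]
    - [-0.95,0.45,0,0,0,0]
    - [-0.95,0.45,0,0,0,0]
    - [-0.95,0.45,0,0,0,0]
    - [-0.95,0.45,0,0,0,0]
    - [-0.95,0.45,0,0,0,0]

```text
t: 3.35
tcp_pos: [0.4014, 0.0911, 0.2313]
ee_rot: [[0.166, 0.986, 0.0], [0.986, -0.166, -0.0], [-0.0, 0.0, -1.0]]
force: [1.0, -0.1, 0.7]
width: 0.0854
finger_force: 0.0
```

Emit:
send_rows:
  commands:
    - [-0.95,0.45,0,0,0,0]
    - [-0.95,0.45,0,0,0,0]
    - [-0.95,0.45,0,0,0,0]
    - [-0.95,0.45,0,0,0,0]
    - [-0.95,0.45,0,0,0,0]
    - [-0.95,0.45,0,0,0,0]
    - [-0.95,0.45,0,0,0,0]
    - [-0.95,0.45,0,0,0,0]

```text
t: 4.15
tcp_pos: [0.4697, -0.1514, 0.2313]
ee_rot: [[0.166, 0.986, -0.0], [0.986, -0.166, -0.0], [-0.0, -0.0, -1.0]]
force: [0.1, -0.6, 0.2]
width: 0.0852
finger_force: 0.0
```

Emit:
send_rows:
  commands:
    - [-0.95,0.45,0,0,0,0]
    - [-0.95,0.45,0,0,0,0]
    - [-0.95,0.45,0,0,0,0]
    - [-0.9,0.45,0,0,0,0]
    - [-0.48,0.26,0.3,0,0,0]
    - [0,0,1,0,0,0]
    - [0,0,1,0,0,0]
    - [0,0,0,0,0,0]

```text
t: 4.95
tcp_pos: [0.5062, -0.2825, 0.157]
ee_rot: [[0.166, 0.986, -0.009], [0.986, -0.166, 0.007], [0.005, -0.01, -1.0]]
force: [-0.6, 0.7, -1.0]
width: 0.0856
finger_force: 0.0
```

Emit:
send_rows:
  commands:
    - [-0.13,0.12,0,0,0,0]
    - [0,0,0.9,0,0,0]
    - [0,0,0.9,0,0,0]
    - [0,0,0.9,0,0,0]
    - [0,0,0.6,0,0,0]
    - [0,0,0.2,0,0,0]
    - [0,0,0,0,0,0]
    - [0,0,0,0,0,0]

```text
t: 5.75
tcp_pos: [0.5147, -0.2907, 0.0593]
ee_rot: [[0.166, 0.986, 0.003], [0.986, -0.166, -0.002], [-0.001, 0.003, -1.0]]
force: [0.7, 0.2, -0.1]
width: 0.0853
finger_force: 0.0
```

Emit:
send_rows:
  commands:
    - [0.1,-0.18,0.2,0,0,0]
    - [0,0,0,0,0,0]
    - [0,0,0,0,0,0]

```text
t: 6.05
tcp_pos: [0.5083, -0.2857, 0.0516]
ee_rot: [[0.166, 0.986, 0.0], [0.986, -0.166, -0.0], [-0.0, 0.0, -1.0]]
force: [0.9, 0.3, -0.1]
width: 0.0854
finger_force: 0.0
```

Emit:
send_rows:
  commands:
    - [0,0,0,0,0,0]
    - [0,0,0,0,0,0]
    - [0,0,0,0,0,0]
    - [0,0,0,0,0,0]
    - [0,0,0,0,0,0]
    - [0,0,0,0,0,0]
    - [0,0,0,0,0,0]
  claw: 0

```text
t: 6.75
tcp_pos: [0.5093, -0.2863, 0.052]
ee_rot: [[0.166, 0.986, 0.002], [0.986, -0.166, -0.001], [-0.001, 0.002, -1.0]]
force: [2.2, 1.1, 5.1]
width: 0.056
finger_force: 63.9
```

Emit:
send_rows:
  commands:
    - [0,0,-0.3,0,0,0]
    - [0,0,-0.7,0,0,0]
    - [0,0,-0.8,0,0,0]
    - [0,0,-0.6,0,0,0]
    - [0.3,0,-0.3,0,0,0]
    - [0.6,0.05,0,0,0,0]
    - [0.8,0.05,0,0,0,0]
    - [0.9,0.05,0,0,0,0]

```text
t: 7.55
tcp_pos: [0.5244, -0.2071, 0.1303]
ee_rot: [[0.167, 0.986, -0.004], [0.986, -0.167, 0.002], [0.002, -0.004, -1.0]]
force: [0.1, 0.6, -2.7]
width: 0.0563
finger_force: 64.5
```

Emit:
send_rows:
  commands:
    - [0.9,0.05,0,0,0,0]
    - [0.9,0.05,0,0,0,0]
    - [0.9,0.05,0,0,0,0]
    - [0.9,0.02,0,0,0,0]
    - [0.9,0,0,0,0,0]
    - [0.8,0,0,0,0,0]
    - [0.5,0,0,0,0,0]
    - [0,0,0,0,0,0]

```text
t: 8.35
tcp_pos: [0.5584, -0.0362, 0.1308]
ee_rot: [[0.163, 0.987, -0.003], [0.987, -0.163, 0.001], [0.001, -0.003, -1.0]]
force: [-0.4, 0.2, -3.8]
width: 0.0557
finger_force: 64.5
```

Emit:
send_rows:
  commands:
    - [0,0,0.5,0,0,0]
    - [0,0,0.8,0,0,0]
    - [0,0,0.8,0,0,0]
    - [0,0,0.7,0,0,0]
    - [0,0,0.4,0,0,0]
    - [0,0,0.2,0,0,0]
    - [0,0,0,0,0,0]
    - [0,0,0,0,0,0]

```text
t: 9.15
tcp_pos: [0.5607, -0.0393, 0.0311]
ee_rot: [[0.167, 0.986, 0.001], [0.986, -0.167, -0.0], [-0.0, 0.001, -1.0]]
force: [0.0, 0.2, -3.6]
width: 0.0558
finger_force: 64.6
```

Emit:
send_rows:
  commands:
    - [0,0,0.07,0,0,0]
    - [0,0,0.05,0,0,0]
    - [0,0,0,0,0,0]

```text
t: 9.45
tcp_pos: [0.5601, -0.039, 0.027]
ee_rot: [[0.167, 0.986, 0.001], [0.986, -0.167, -0.0], [-0.0, 0.001, -1.0]]
force: [-0.0, 0.3, -4.5]
width: 0.056
finger_force: 64.6
```

Emit:
send_rows:
  commands:
    - [0,0,0.07,0,0,0]
    - [0,0,0.06,0,0,0]
    - [0,0,0.04,0,0,0]
    - [0,0,0,0,0,0]

```text
t: 9.85
tcp_pos: [0.5598, -0.039, 0.022]
ee_rot: [[0.167, 0.986, -0.0], [0.986, -0.167, 0.0], [-0.0, -0.0, -1.0]]
force: [-2.3, 0.4, 0.8]
width: 0.0559
finger_force: 65.0
```

Emit:
send_rows:
  commands:
    - [0,0,0,0,0,0]
    - [0,0,0,0,0,0]
    - [0,0,0,0,0,0]
    - [0,0,0,0,0,0]
    - [0,0,0,0,0,0]
  claw: 1

```text
t: 10.35
tcp_pos: [0.56, -0.039, 0.0217]
ee_rot: [[0.167, 0.986, 0.0], [0.986, -0.167, -0.0], [-0.0, 0.0, -1.0]]
force: [-1.6, -0.0, -0.4]
width: 0.0849
finger_force: 0.0
```

Emit:
send_rows:
  commands:
    - [0,0,-0.3,0,0,0]
    - [0,0,-0.8,0,0,0]
    - [0,0,-1,0,0,0]
    - [0,0,-1,0,0,0]
    - [-0.3,0,-0.4,0,0,0]
    - [-0.8,0,0,0,0,0]
    - [-0.9,0,0,0,0,0]
    - [-0.9,0,0,0,0,0]

```text
t: 11.15
tcp_pos: [0.5448, -0.1259, 0.1265]
ee_rot: [[0.166, 0.986, -0.0], [0.986, -0.166, -0.0], [-0.0, -0.0, -1.0]]
force: [-0.9, -0.3, -0.4]
width: 0.0855
finger_force: 0.0
```

Run:
```python
from h import *
c=capture("top"); im=c["image"]
cv2.imwrite("pics/d.png",cv2.resize(im[120:270,230:470],None,fx=3,fy=3,interpolation=cv2.INTER_CUBIC)[...,::-1])
```

```text
(no output)
```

View pics/d.png

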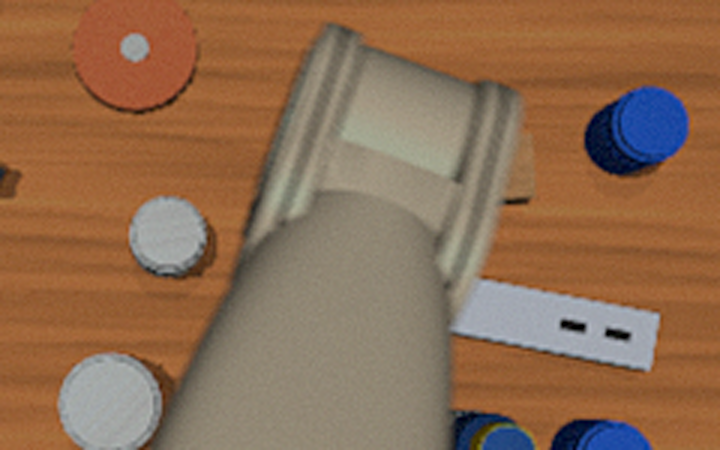

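The tin stands on the bench at crop (168,234), and the strip's right end at (658,313) and (650,370) hasn't moved. Next I'll go to the strip centre.

Emit:
send_rows:
  commands:
    - [-0.9,-0.05,0,0,0,0]
    - [-0.9,-0.05,0,0,0,0]
    - [-0.9,-0.05,0,0,0,0]
    - [-0.9,-0.05,0,0,0,0]
    - [-0.9,-0.05,0,0,0,0]
    - [-0.6,0,0,0,0,0]
    - [-0.25,0,0,0,0,0]
    - [0,0,0,0,0,0]

```text
t: 12.0
tcp_pos: [0.511, -0.2824, 0.1264]
ee_rot: [[0.168, 0.986, -0.0], [0.986, -0.168, 0.0], [0.0, -0.0, -1.0]]
force: [0.1, -0.7, -0.2]
width: 0.0856
finger_force: 0.0
```

Emit:
send_rows:
  commands:
    - [0,0,0.4,0,0,0]
    - [0,0,0.8,0,0,0]
    - [0,0,0.9,0,0,0]
    - [0,0,0.7,0,0,0]
    - [0,0,0.4,0,0,0]
    - [0,0,0.2,0,0,0]
    - [0,0,0,0,0,0]
    - [0,0,0,0,0,0]

```text
t: 12.8
tcp_pos: [0.512, -0.282, 0.0254]
ee_rot: [[0.166, 0.986, 0.001], [0.986, -0.166, -0.001], [-0.001, 0.001, -1.0]]
force: [0.9, 0.8, -0.2]
width: 0.0855
finger_force: 0.0
```

Emit:
send_rows:
  commands:
    - [0,-0.04,0.4,0,0,0]
    - [0,0,0.2,0,0,0]
    - [0,0,0.05,0,0,0]
    - [0,0,0,0,0,0]

```text
t: 13.2
tcp_pos: [0.5096, -0.2814, 0.0046]
ee_rot: [[0.167, 0.986, -0.001], [0.986, -0.167, 0.001], [0.0, -0.001, -1.0]]
force: [0.2, -0.1, 0.4]
width: 0.0856
finger_force: 0.0
```

Emit:
send_rows:
  commands:
    - [0,0,0,0,0,0]
    - [0,0,0,0,0,0]
    - [0,0,0,0,0,0]
    - [0,0,0,0,0,0]
    - [0,0,0,0,0,0]
    - [0,0,0,0,0,0]
    - [0,0,0,0,0,0]
    - [0,0,0,0,0,0]
  claw: 0

```text
t: 14.0
tcp_pos: [0.5109, -0.282, 0.0058]
ee_rot: [[0.166, 0.986, 0.002], [0.986, -0.166, -0.001], [-0.0, 0.002, -1.0]]
force: [1.1, -0.4, 5.8]
width: 0.0439
finger_force: 63.9
```

Emit:
send_rows:
  commands:
    - [0,0,-0.2,0,0,0]
    - [0,0,-0.5,0,0,0]
    - [0,0,-0.8,0,0,0]
    - [0,0,-0.9,0,0,0]
    - [0,0,-0.9,0,0,0]
    - [0,0,-0.9,0,0,0]
    - [0,0,-0.9,0,0,0]
    - [0,0,-0.9,0,0,0]

```text
t: 14.8
tcp_pos: [0.5083, -0.2805, 0.1854]
ee_rot: [[0.167, 0.986, -0.003], [0.986, -0.167, 0.002], [0.001, -0.004, -1.0]]
force: [0.8, -0.0, -5.3]
width: 0.0439
finger_force: 62.8
```

Emit:
send_rows:
  commands:
    - [0,0,-0.9,0,0,0]
    - [0,0,-0.6,0,0,0.2]
    - [0,0,-0.3,0,0,0.4]
    - [0,0,0,0,0,0.7]
    - [0,0,0,0,0,0.7]
    - [0,0,0,0,0,0.4]
    - [0,0,0,0,0,0.14]
    - [0,0,0,0,0,0]

```text
t: 15.6
tcp_pos: [0.5091, -0.281, 0.2384]
ee_rot: [[0.379, 0.925, -0.002], [0.925, -0.379, 0.001], [0.0, -0.002, -1.0]]
force: [0.1, 0.2, -6.1]
width: 0.0436
finger_force: 62.8
```

Emit:
send_rows:
  commands:
    - [0.4,-0.1,0,0,0,0]
    - [0.7,-0.15,0,0,0,0]
    - [0.9,-0.2,0,0,0,0]
    - [0.9,-0.2,0,0,0,0]
    - [0.9,-0.2,0,0,0,0]
    - [0.9,-0.2,0,0,0,0]
    - [0.9,-0.2,0,0,0,0]
    - [0.9,-0.2,0,0,0,0]

```text
t: 16.4
tcp_pos: [0.5433, -0.0826, 0.2391]
ee_rot: [[0.378, 0.926, -0.001], [0.926, -0.378, 0.001], [0.0, -0.001, -1.0]]
force: [-0.1, 0.3, -5.3]
width: 0.044
finger_force: 62.8
```

Emit:
send_rows:
  commands:
    - [0.9,-0.2,0,0,0,0]
    - [0.9,-0.2,0,0,0,0]
    - [0.9,-0.2,0,0,0,0]
    - [0.9,-0.2,0,0,0,0]
    - [0.9,-0.2,0,0,0,0]
    - [0.9,-0.2,0,0,0,0]
    - [0.9,-0.2,0,0,0,0]
    - [0.9,-0.2,0,0,0,0]

```text
t: 17.2
tcp_pos: [0.5805, 0.1353, 0.239]
ee_rot: [[0.378, 0.926, -0.001], [0.926, -0.378, 0.0], [-0.0, -0.001, -1.0]]
force: [0.4, 0.2, -5.6]
width: 0.0442
finger_force: 62.8
```

Emit:
send_rows:
  commands:
    - [0.9,-0.2,0,0,0,0]
    - [0.9,-0.2,0,0,0,0]
    - [0.7,-0.15,0,0,0,0]
    - [0.5,-0.1,0,0,0,0]
    - [0.3,-0.05,0,0,0,0]
    - [0.1,0,0,0,0,0]
    - [0,0,0,0,0,0]
    - [0,0,0,0,0,0]

```text
t: 18.0
tcp_pos: [0.6004, 0.2349, 0.2391]
ee_rot: [[0.38, 0.925, -0.0], [0.925, -0.38, -0.001], [-0.001, -0.0, -1.0]]
force: [0.6, -0.8, -6.0]
width: 0.0439
finger_force: 62.9
```

Run:
```python
from h import *
print(observe()["tcp_pos"],observe()["ee_rot"].round(4).tolist())
c=capture("side"); im=c["image"]
cv2.imwrite("pics/e.png",cv2.resize(im[100:420,100:400],None,fx=1.85,fy=1.85,interpolation=cv2.INTER_CUBIC)[...,::-1])
```

```text
[0.6003841  0.23491091 0.2390583 ] [[0.38, 0.925, -0.0004], [0.925, -0.38, -0.0006], [-0.0007, -0.0002, -1.0]]
```

View pics/e.png

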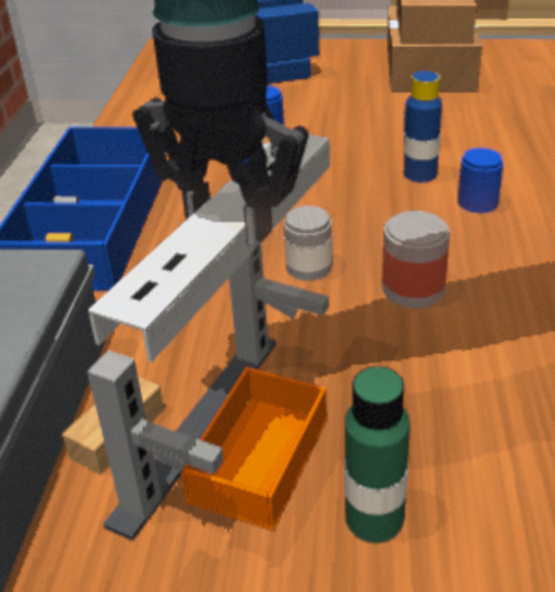

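The strip hangs level and aligned, directly above the arms. I'll lower it.

Emit:
send_rows:
  commands:
    - [0.06,0,0.3,0,0,0]
    - [0,0,0.6,0,0,0]
    - [0,0,0.7,0,0,0]
    - [0,0,0.7,0,0,0]
    - [0,0,0.6,0,0,0]
    - [0,0,0.4,0,0,0]
    - [0,0,0.2,0,0,0]
    - [0,0,0.1,0,0,0]

```text
t: 18.85
tcp_pos: [0.601, 0.2372, 0.1305]
ee_rot: [[0.379, 0.925, -0.001], [0.925, -0.379, -0.0], [-0.0, -0.001, -1.0]]
force: [-0.5, 0.1, -6.0]
width: 0.0438
finger_force: 62.8
```

Emit:
send_rows:
  commands:
    - [0,0,0.1,0,0,0]
    - [0,0,0.1,0,0,0]
    - [0,0,0,0,0,0]

```text
t: 19.15
tcp_pos: [0.6014, 0.2375, 0.1254]
ee_rot: [[0.379, 0.925, 0.001], [0.925, -0.379, 0.0], [0.0, 0.0, -1.0]]
force: [-0.1, 0.1, -5.5]
width: 0.0444
finger_force: 62.8
```

Run:
```python
from h import *
s=observe();print(s["tcp_pos"],s["force"])
c=capture("side"); im=c["image"]
cv2.imwrite("pics/f.png",cv2.resize(im[170:390,140:300],None,fx=2.7,fy=2.7,interpolation=cv2.INTER_CUBIC)[...,::-1])
```

```text
[0.60139768 0.23750319 0.12539188] [-0.05678442  0.11378181 -5.50942393]
```

View pics/f.png

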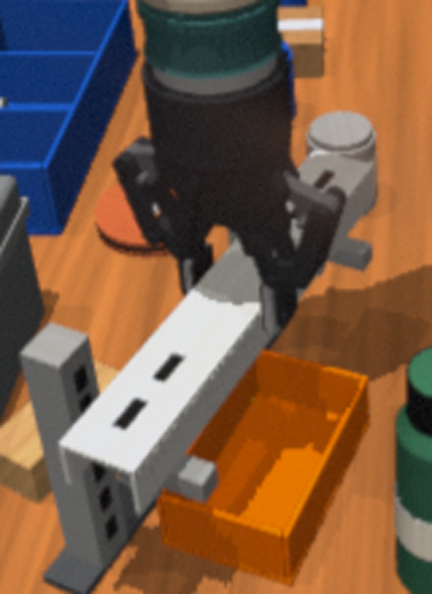

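The strip is just above the arms, with the near arm end showing past it at (200,478) as expected. I'll lower it to contact.

Emit:
send_rows:
  commands:
    - [0,0,0.1,0,0,0]
    - [0,0,0.08,0,0,0]
    - [0,0,0.05,0,0,0]
    - [0,0,0,0,0,0]

```text
t: 19.6
tcp_pos: [0.6008, 0.2374, 0.1178]
ee_rot: [[0.379, 0.925, -0.001], [0.925, -0.379, -0.0], [-0.0, -0.001, -1.0]]
force: [0.0, 0.1, -5.3]
width: 0.0436
finger_force: 62.8
```

Emit:
send_rows:
  commands:
    - [0,0,0.05,0,0,0]
    - [0,0,0,0,0,0]

```text
t: 19.8
tcp_pos: [0.6011, 0.2374, 0.1165]
ee_rot: [[0.379, 0.925, -0.0], [0.925, -0.379, -0.0], [-0.0, -0.0, -1.0]]
force: [-0.6, -0.6, -6.2]
width: 0.0437
finger_force: 62.8
```

Emit:
send_rows:
  commands:
    - [0,0,0.04,0,0,0]
    - [0,0,0.04,0,0,0]
    - [0,0,0,0,0,0]

```text
t: 20.1
tcp_pos: [0.6014, 0.2375, 0.1158]
ee_rot: [[0.379, 0.925, 0.001], [0.925, -0.379, 0.0], [0.0, 0.001, -1.0]]
force: [-3.4, -1.3, 4.5]
width: 0.0442
finger_force: 63.8
```

Contact: the force went from -6 to +4.5 N. I'll release and rise.

Emit:
send_rows:
  commands:
    - [0,0,0,0,0,0]
    - [0,0,0,0,0,0]
    - [0,0,0,0,0,0]
    - [0,0,0,0,0,0]
    - [0,0,0,0,0,0]
    - [0,0,0,0,0,0]
  claw: 1

```text
t: 20.7
tcp_pos: [0.6012, 0.2374, 0.1142]
ee_rot: [[0.379, 0.925, 0.0], [0.925, -0.379, 0.0], [0.0, 0.0, -1.0]]
force: [-0.1, 0.6, 0.6]
width: 0.0854
finger_force: 0.0
```

Emit:
send_rows:
  commands:
    - [0,0,-0.3,0,0,0]
    - [0,0,-0.7,0,0,0]
    - [0,0,-0.9,0,0,0]
    - [0,0,-0.9,0,0,0]
    - [0,0,-0.7,0,0,0]
    - [-0.4,0,-0.4,0,0,0]
    - [-0.8,0.1,0,0,0,0]
    - [-0.9,0.2,0,0,0,0]

```text
t: 21.5
tcp_pos: [0.5851, 0.1751, 0.232]
ee_rot: [[0.378, 0.926, 0.001], [0.926, -0.378, -0.0], [0.0, 0.001, -1.0]]
force: [0.5, -0.2, 0.3]
width: 0.0855
finger_force: 0.0
```

Emit:
send_rows:
  commands:
    - [-0.9,0.25,0,0,0,0]
    - [-0.9,0.25,0,0,0,0]
    - [-0.9,0.25,0,0,0,0]
    - [-0.9,0.25,0,0,0,0]
    - [-0.9,0.25,0,0,0,0]
    - [-0.9,0.25,0,0,0,0]
    - [-0.8,0.25,0,0,0,0]
    - [-0.5,0.18,0,0,0,0]

```text
t: 22.3
tcp_pos: [0.5618, -0.0342, 0.2311]
ee_rot: [[0.381, 0.925, -0.001], [0.925, -0.381, -0.0], [-0.001, -0.001, -1.0]]
force: [-0.1, 0.0, 0.9]
width: 0.0857
finger_force: 0.0
```

Emit:
send_rows:
  commands:
    - [-0.2,0,0,0,0,0]
    - [0,0,0.5,0,0,0]
    - [0,0,0.8,0,0,0]
    - [0,0,0.8,0,0,0]
    - [0,0,0.8,0,0,0]
    - [0,0,0.4,0,0,0]
    - [0,0,0,0,0,0]
    - [0,0,0,0,0,0]

```text
t: 23.1
tcp_pos: [0.5611, -0.0375, 0.1329]
ee_rot: [[0.379, 0.925, 0.0], [0.925, -0.379, 0.0], [0.0, 0.0, -1.0]]
force: [-0.4, -0.0, 0.6]
width: 0.0852
finger_force: 0.0
```

Run:
```python
from h import *
c=capture("top"); im=c["image"]
m=grey(c,(85,100,240,240),110,60)
q=big(m)[0]; r=cv2.minAreaRect(q); w=cast(c,cv2.boxPoints(r),.14); print(r,w.round(4).tolist(),w.mean(0).round(4))
cv2.imwrite("pics/g.png",cv2.resize(im[90:270,80:320],None,fx=3,fy=3,interpolation=cv2.INTER_CUBIC)[...,::-1])
```

```text
((155.9052734375, 172.21759033203125), (131.73133850097656, 34.41065979003906), 23.523208618164062) [[0.6205, 0.3781, 0.14], [0.6887, 0.352, 0.14], [0.5814, 0.0923, 0.14], [0.5142, 0.1193, 0.14]] [0.6012 0.2354 0.14  ]
```

View pics/g.png

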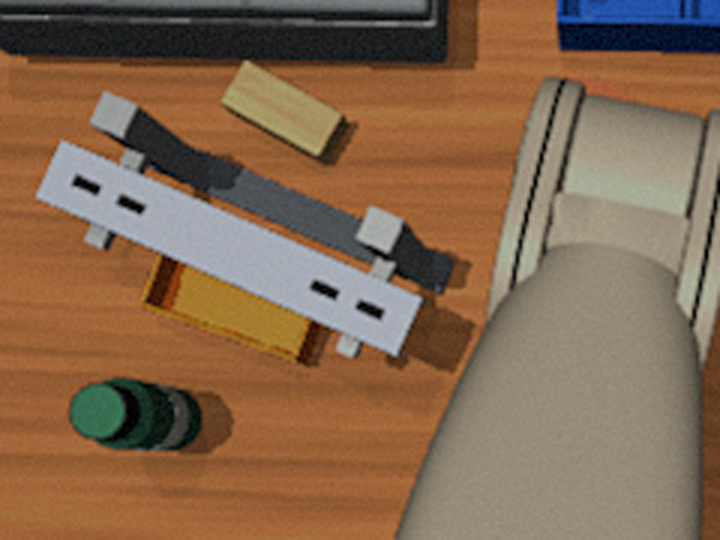

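The strip lies centred and square on both arms, with corners at (63,140), (422,296), (398,356) and (36,195) in the crop. Its centre is at about (0.601, 0.2355). Next I'll fetch the tin.

Emit:
send_rows:
  commands:
    - [-0.05,0,0.5,0,0,0]
    - [0,0,0.8,0,0,0]
    - [0,0,0.8,0,0,0]
    - [0,0,0.7,0,0,0]
    - [0,0,0.5,0,0,0]
    - [0,0,0.25,0,0,0]
    - [0,0,0.1,0,0,0]
    - [0,0,0,0,0,0]

```text
t: 23.95
tcp_pos: [0.5609, -0.0393, 0.0236]
ee_rot: [[0.379, 0.925, 0.001], [0.925, -0.379, -0.0], [0.0, 0.001, -1.0]]
force: [-0.6, 0.4, 0.2]
width: 0.0853
finger_force: 0.0
```

Emit:
send_rows:
  commands:
    - [0,0,0,0,0,0]
    - [0,0,0,0,0,0]
    - [0,0,0,0,0,0]
    - [0,0,0,0,0,0]
    - [0,0,0,0,0,0]
    - [0,0,0,0,0,0]
    - [0,0,0,0,0,0]
  claw: 0

```text
t: 24.65
tcp_pos: [0.5611, -0.0393, 0.0241]
ee_rot: [[0.379, 0.925, 0.002], [0.925, -0.379, -0.0], [0.001, 0.002, -1.0]]
force: [-1.0, 0.4, 5.6]
width: 0.0557
finger_force: 64.3
```

Emit:
send_rows:
  commands:
    - [0,0,-0.3,0,0,0]
    - [0,0,-0.7,0,0,0]
    - [0,0,-0.9,0,0,0]
    - [0,0,-0.9,0,0,0]
    - [0,0,-0.9,0,0,0]
    - [0,0,-0.9,0,0,0]
    - [0,0,-0.9,0,0,0]
    - [0,0,-0.9,0,0,0]

```text
t: 25.45
tcp_pos: [0.559, -0.039, 0.2152]
ee_rot: [[0.379, 0.925, -0.002], [0.925, -0.379, 0.0], [-0.0, -0.002, -1.0]]
force: [0.1, 0.6, -3.8]
width: 0.0558
finger_force: 64.6
```

Emit:
send_rows:
  commands:
    - [0.3,0,-0.6,0,0,0]
    - [0.6,-0.15,-0.3,0,0,0]
    - [0.8,-0.25,0,0,0,0]
    - [0.9,-0.25,0,0,0,0]
    - [0.9,-0.25,0,0,0,0]
    - [0.9,-0.25,0,0,0,0]
    - [0.9,-0.25,0,0,0,0]
    - [0.9,-0.25,0,0,0,0]

```text
t: 26.25
tcp_pos: [0.5838, 0.1526, 0.241]
ee_rot: [[0.379, 0.925, -0.002], [0.925, -0.379, -0.0], [-0.001, -0.002, -1.0]]
force: [0.6, 0.9, -3.4]
width: 0.0557
finger_force: 64.6
```

Emit:
send_rows:
  commands:
    - [0.8,-0.2,0,0,0,0]
    - [0.7,-0.15,0,0,0,0]
    - [0.6,-0.1,0,0,0,0]
    - [0.4,-0.07,0,0,0,0]
    - [0.25,0,0,0,0,0]
    - [0,0,0.2,0,0,0]
    - [0,0,0.3,0,0,0]
    - [0,0,0,0,0,0]

```text
t: 27.05
tcp_pos: [0.6003, 0.2328, 0.2244]
ee_rot: [[0.38, 0.925, -0.004], [0.925, -0.38, -0.001], [-0.003, -0.003, -1.0]]
force: [-0.0, -0.4, -4.1]
width: 0.0558
finger_force: 64.6
```

Emit:
send_rows:
  commands:
    - [0,0,0.3,0,0,0]
    - [0,0,0.5,0,0,0]
    - [0,0,0.4,0,0,0]
    - [0,0,0.3,0,0,0]
    - [0,0,0.15,0,0,0]
    - [0,0,0,0,0,0]
    - [0,0,0,0,0,0]

```text
t: 27.75
tcp_pos: [0.602, 0.2341, 0.1776]
ee_rot: [[0.379, 0.925, 0.0], [0.925, -0.379, 0.0], [0.0, 0.0, -1.0]]
force: [0.6, 0.2, -2.7]
width: 0.0557
finger_force: 64.6
```

Emit:
send_rows:
  commands:
    - [0.04,-0.04,0.12,0,0,0]
    - [0,0,0.12,0,0,0]
    - [0,0,0.08,0,0,0]
    - [0,0,0.05,0,0,0]
    - [0,0,0,0,0,0]

```text
t: 28.25
tcp_pos: [0.6008, 0.2355, 0.1658]
ee_rot: [[0.379, 0.925, -0.001], [0.925, -0.379, -0.0], [-0.0, -0.001, -1.0]]
force: [0.5, -0.2, -3.0]
width: 0.0559
finger_force: 64.6
```

Emit:
send_rows:
  commands:
    - [0,0,0.05,0,0,0]
    - [0,0,0.03,0,0,0]
    - [0,0,0,0,0,0]

```text
t: 28.55
tcp_pos: [0.6012, 0.2355, 0.1641]
ee_rot: [[0.379, 0.925, 0.0], [0.925, -0.379, 0.0], [0.0, 0.0, -1.0]]
force: [-1.8, -0.2, -2.3]
width: 0.0559
finger_force: 64.7
```

Emit:
send_rows:
  commands:
    - [0,0,0.04,0,0,0]
    - [0,0,0,0,0,0]

```text
t: 28.75
tcp_pos: [0.6012, 0.2355, 0.1641]
ee_rot: [[0.379, 0.925, 0.001], [0.925, -0.379, 0.0], [0.0, 0.001, -1.0]]
force: [-2.3, -0.2, 5.0]
width: 0.0557
finger_force: 64.9
```

Contact again. I'll release and rise clear.

Emit:
send_rows:
  commands:
    - [0,0,0,0,0,0]
    - [0,0,0,0,0,0]
    - [0,0,0,0,0,0]
    - [0,0,0,0,0,0]
    - [0,0,0,0,0,0]
    - [0,0,0,0,0,0]
  claw: 1

```text
t: 29.35
tcp_pos: [0.6011, 0.2356, 0.1625]
ee_rot: [[0.379, 0.925, -0.0], [0.925, -0.379, -0.0], [-0.0, -0.0, -1.0]]
force: [-0.1, 0.4, 0.1]
width: 0.0852
finger_force: 0.0
```

Emit:
send_rows:
  commands:
    - [0,0,-0.2,0,0,0]
    - [0,0,-0.5,0,0,0]
    - [0,0,-0.8,0,0,0]
    - [0,0,-0.9,0,0,0]
    - [0,0,-0.8,0,0,0]
    - [-0.4,0,-0.4,0,0,0]
    - [-0.8,0,0,0,0,0]
    - [-0.9,0,0,0,0,0]

```text
t: 30.15
tcp_pos: [0.5771, 0.1765, 0.2718]
ee_rot: [[0.378, 0.926, 0.002], [0.926, -0.378, -0.0], [0.001, 0.002, -1.0]]
force: [0.2, -0.7, -0.4]
width: 0.0852
finger_force: 0.0
```

Emit:
send_rows:
  commands:
    - [-0.9,0,0,0,0,0]
    - [-0.9,0,0,0,0,0]
    - [-0.9,0,0,0,0,0]
    - [-0.9,0,0,0,0,0]
    - [-0.9,0,0,0,0,0]
    - [-0.6,0,0,0,0,0]
    - [-0.2,0,0,0,0,0]
    - [0,0,0,0,0,0]

```text
t: 30.95
tcp_pos: [0.5164, 0.0294, 0.2709]
ee_rot: [[0.381, 0.925, 0.0], [0.925, -0.381, 0.0], [0.0, 0.0, -1.0]]
force: [-0.4, 0.1, -0.3]
width: 0.0855
finger_force: 0.0
```

Run:
```python
from h import *
c=capture("top"); s=capture("side")
a=cv2.resize(c["image"][110:240,80:240],(400,325)); b=cv2.resize(s["image"][170:400,130:330],(390,448))
im=np.zeros((448,790,3),np.uint8); im[:325,:400]=a; im[:,400:]=b
cv2.imwrite("pics/i.png",im[...,::-1]); print(observe()["t"])
```

```text
31.05
```

View pics/i.png

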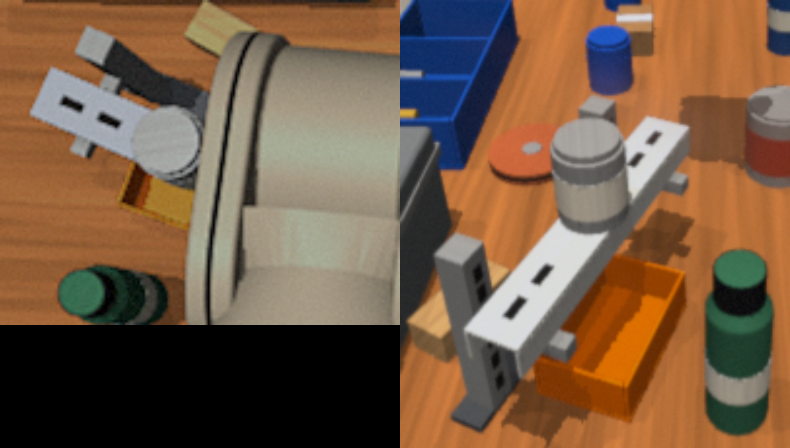

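The tin stands upright on the middle of the strip, with its lid at (167,142) in the left panel. The strip is on both arms and the gripper is well clear.

Run:
```python
from h import *
c=capture("top"); print(cast(c,[(146.8,166.8)],.215).round(3)); print(hand_in())
```

```text
[[0.599 0.232 0.215]]
the job is handed in; nothing more can be done
None
```

The job is handed in at about 31 s of the 67 s allowed: the strip lies centred and square on both bracket arms with the tin upright on its middle, about 4 mm off the strip's centre by the last picture. The verdict was not shown.

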